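# Refit the window glass of the roast colour meter

### The arm

A 6-joint arm with a two-finger parallel gripper is mounted at the origin on the work surface. World frame = base frame: x ahead of the robot, y to its left, z up, the work surface at z = 0. Lengths are in m, angles in rad, forces in N, time in s.
With the tool pointing down it reaches from about 0.275 to 0.75 m from the base axis. Payload 10.2 kg.
Tool frame: the origin (TCP) lies at the very end of the fingers, on their centre line; the grasp point (between the pads) lies 19 mm behind it; y points along the fingers, z is the direction in which the jaws open and shut, and the axes are right-handed (so a half turn about y gives the same grasp; the last joint's range is limited). The gripper opens to 88 mm and grips with 3 to 60 N. Pads are 18 mm wide; open, the fingers measure 123 mm over their backs; the gripper's body (75 mm by 187 mm) begins 45 mm behind the grasp point.
Start: joints at [-0.223, 0.313, 1.498, -0, 1.331, -0.223], TCP at [0.525, -0, 0.239] pointing down, gripper open.
Joint ranges: [-2.94, 2.94], [-0.97, 2.17], [0.19, 2.56], [-1.23, 4.37], [0.02, 3.11], [-2.88, 2.88]. Speed limits (rad/s): [2.39, 2.39, 3.01, 3.14, 3.14, 3.14].

### API

Orientations are given as a 3x3 rotation matrix whose columns are the frame's x, y, z axes.
In Python, from workcell import telemetry, viewer, job, spotter gives the robot as it stands.
- The arm moves only by the tool jog_arm, never from a script. Its argument "commands" is a list of rows, each an object of numbers: "tx", "ty", "tz": the shift along the tool's x, y, z in mm; "ax", "ay", "az": the turn, a rotation vector about the tool's x, y, z in degrees. In form: [{"tx": .., "ty": .., "tz": .., "ax": .., "ay": .., "az": ..}, ...]. A call has 1 to 8 rows; each row is the pose to reach, as a shift and turn from the pose commanded when the call began, along the tool's axes at that moment; what a row does not reach only later rows make up. A row lasts 1/12 s, in which the tool goes at most 41.7 mm and 7.16 degrees, less where a joint would pass 70% of its speed; a pose out of reach is approached as far as the arm can. A call with a gripper value outside its range is refused whole. "grip" is the finger opening in mm, from 0 to 88.1, set as the call begins (left out, the last holds). The fingers move at their own pace and stop on an object; "squeeze" is the grip in N (left out, the last holds). Time passes only in rows, so rows that repeat a pose let the fingers close. It gives the time, the measured TCP pose, the force and the opening at its end, in the units of the state.
- telemetry.observe(): the state, without advancing time (a new reading comes with each control period).
- viewer.get_image(name): name is "scene" or "side" or "wrist"; returns a dict with "frame" (400x640x3 uint8, blue, green, red), "depth" (400x640 float32, m along the optical axis (not along the pixel's ray), 0 where there is no reading), "K" (3x3 intrinsics, pixels), "dist" ([k1, k2, p1, p2, k3] as OpenCV has them; the pictures are not rectified), "R" (3x3) and "t" (3): a world point X has camera coordinates R X + t. Camera axes: x right, y down, z forward; pixel columns grow to the right and rows downward; lengths in m; the calibration is good to about 2 mm. A picture is of the moment at which its call begins.
- job.hand_in(): hands the job in, once; it reports no verdict.
Trained networks look in a picture, given as the dict that the camera call returned (one of the last four; its "shot" number tells which), for a name from the list of things; names that differ only in an ending like _2 or _b are one class to them, and where a whole thing is asked for, a point or a joint stands for the part that bears it (a point fixed in the world has none). Each returns a list of dicts, best first, with "confidence" (0 to 1); they miss things now and then, are a little off and sometimes report something else, mostly with a low value. They report only what shows in the picture. A call takes as long as a camera call. They do not tell look-alikes from the thing itself.
- spotter.cut_out(picture, label): "mask" (400x640 bool, what is visible of it) and "uv" ([column, row] in pixels, amid what is visible of it).
The state is a dict: "time_s": time; "joint_pos": joint angles; "dq": joint speeds; "effort": joint torques, N m; "ee_pos": TCP position; "orientation": TCP orientation; "force": force on the tool from outside, world axes, zero at the start; "moment": the same for the moment, N m; "grip_width": finger opening in m.
Only numpy, scipy, OpenCV 4.12 (cv2) and the standard library are available. Lean on these libraries where they do the work, as an engineer would, in place of code of your own. Each camera call takes 0.05 s, during which the arm holds its last target. There are 200 camera calls.

### The job

On the white roast colour meter, put the glass of the two on the cork pad that fits the reading cell (the larger one) flat and fully home in the cell, then swing the arm over the cell as far as it goes, and turn the knurled retaining ring clockwise until it is snug on the glass: it must hold the glass tight, but do not force it, or the glass cracks. Leave the small glass, the bowls and the tumbler where they are, and let go of everything at the end.

Things in the scene. Friction and masses are not known exactly. Their poses are not given: they have to be found in the camera images.
- glass: the larger window glass: a clear disc in a thin aluminium rim, 45 mm across and 14 mm thick, lower edge bevelled over 3 mm, about 55 g (varies), lying flat on the cork pad (pad top 6 mm above the table). Origin at its centre, 7 mm above its underside; z up through its flat faces (rotation about z means nothing).
- small_glass: a smaller glass of the same make, 33 mm across and 10 mm thick, on the same pad, 110 mm from the larger one; too small for the cell, to be left alone. The two may be either way round on the pad. Origin at its centre.
- cell_rim (a point): the fixed meter's reading cell: upright aluminium tube, bore 47.4 mm, outside 72 mm, flat rim 70 mm above the table, 24 mm above the housing's top (250 by 240 mm). Point: cell axis at rim height; z up, x and y the meter's (turned up to 0.35 rad). A rubber seat lies 3.5 to 6.5 mm below the rim (varies), so the seated glass stands 7.5 to 10.5 mm proud: hold it by its upper 6 mm.
- pivot (a point): the pivot of the swing arm, a vertical post 24 mm thick on the housing, 95 mm from the cell's axis towards the meter's -y. The point is on the pivot's axis at the height of the cell's rim; the arm's flat top is 26 mm higher, the pivot cap 31 mm higher.
- swing (a joint): swing arm angle about the vertical pivot, rad: 0 with the ring over the cell (firm stop, arm along the meter's +y), growing counter-clockwise from above as the ring swings away to the meter's -x side. Starts at 1.2 to 1.6; stays where left (friction 0.12 N m). A flat steel bar 10 mm thick, underside 16 mm above the rim, with a 56 mm collar 95 mm from the pivot carrying sleeve and ring.
- ring: the retaining ring with its steel sleeve, in the arm's collar; sleeve 38.6 mm outside, 27 mm bore. Origin: centre of the sleeve's foot, which presses on the glass; z up. The foot starts 16 mm above the cell's rim, can go down 12 mm, meets the seated glass after 5.5 to 8.5 mm; from there the turning torque climbs about 0.0045 N m per newton of pressing, about 0.3 N m per rad.
- ring_mid (a point): the ring's knurled steel grip: 56 mm outside, 27 mm bore, 20 mm high. Point at its centre half-way up, 34 mm above the foot, 50 mm above the cell's rim at the start, with a free gap of 14 mm below it to the collar; turns with the ring. Clockwise from above screws it down 3 mm per rad (friction 0.12 N m, stays where left), so it meets the glass after 1.8 to 2.9 rad.
- bowl_a: white cupping bowl, 90 mm across, 55 mm high, origin under its centre; leave alone
- bowl_b: white cupping bowl, 90 mm across, 55 mm high, origin under its centre; leave alone
- tumbler: drinking glass, 76 mm across at the rim, 88 mm high, origin under its centre; leave alone
Not all that is in view belongs to the job. Leave any blue, green or turquoise look-alike of the glass alone.

How it is judged:
By the outcome, as a careful person would: the job done as asked, in the order asked, and still so for the second after the job is handed in, with the robot touching nothing.
It also fails if it takes over 72 s, if anything falls off the work surface, if the arm or the gripper's body presses on something with over 40 N, if the wrist force passes 120 N, or if a joint passes its speed limit or range.

## Working session

There is one attempt and no reset: what is moved stays moved. The work goes in short steps, Python scripts to look and compute and a tool call to move; the robot and the scene stay as the last step left them, time stands still between calls to the robot, and variables do not carry over. Pictures are saved under pics/ and viewed, about 8 in all and at most 12, crops included, and the job is handed in when it is done.

Besides the shell and the picture viewer there is one more tool, called after "Request:" in YAML: its name, and indented under it one key for each argument. jog_arm: Moves the arm, as the interface text tells. Its arguments: {"type":"object","properties":{"commands":{"type":"array"},"grip":{"type":"number"},"squeeze":{"type":"number"}},"required":["commands"]}

```bash
mkdir -p pics; ls
cat > h.py <<'E'
import numpy as np, cv2
from workcell import telemetry, viewer, job, spotter
def world(p,uv,z=None,depth=None):
    q=cv2.undistortPoints(np.array([[uv]],float),p["K"],np.array(p["dist"],float))[0,0]
    R=np.array(p["R"]);t=np.array(p["t"]);d=R.T@np.array([q[0],q[1],1]);c=-R.T@t
    s=(z-c[2])/d[2] if z is not None else depth
    return c+s*d
def cloud(p,mask):
    v,u=np.nonzero(mask&(p["depth"]>0))
    q=cv2.undistortPoints(np.stack([u,v],1).astype(float)[:,None],p["K"],np.array(p["dist"],float))[:,0]
    X=np.c_[q,np.ones(len(q))]*p["depth"][v,u][:,None]
    return (X-np.array(p["t"]))@np.array(p["R"])
def proj(p,X):
    return cv2.projectPoints(np.atleast_2d(np.array(X,float)),cv2.Rodrigues(np.array(p["R"]))[0],np.array(p["t"]),np.array(p["K"]),np.array(p["dist"],float))[0][:,0]
E
python3 - <<'E'
from h import *
for n in ["scene","side"]:
    p=viewer.get_image(n); cv2.imwrite(f"pics/{n}0.png",p["frame"])
    print(n,-np.array(p["R"]).T@p["t"])
    for l in ["glass","small_glass","ring","ring_mid","swing","cell_rim","pivot","bowl_a","tumbler"]:
        try:
            for r in spotter.cut_out(p,l)[:3]:
                X=cloud(p,r["mask"])
                print(l,round(r["confidence"],2),np.round(r["uv"]),r["mask"].sum(),np.round(np.median(X,0),3) if len(X) else None, np.round(np.percentile(X,[3,97],axis=0),3).tolist() if len(X) else None)
        except Exception as e: print(l,e)
print(telemetry.observe())
E
```

```text
pics
scene [ 1.10948922 -0.14282063  0.96821953]
glass 0.69 [220. 189.] 150 [ 0.346 -0.259  0.014] [[0.323, -0.277, 0.009], [0.365, -0.241, 0.018]]
glass 0.68 [232. 262.] 223 [ 0.592 -0.239  0.014] [[0.571, -0.259, 0.005], [0.61, -0.22, 0.017]]
glass 0.59 [270. 216.] 198 [ 0.488 -0.118  0.015] [[0.467, -0.137, 0.005], [0.507, -0.098, 0.018]]
ring 0.55 [317. 189.] 307 [0.514 0.011 0.13 ] [[0.484, -0.011, 0.1], [0.531, 0.039, 0.134]]
ring_mid 0.71 [320. 192.] 304 [0.513 0.011 0.13 ] [[0.485, -0.011, 0.102], [0.531, 0.039, 0.134]]
swing 0.63 [319. 200.] 624 [0.526 0.007 0.102] [[0.488, -0.011, 0.09], [0.606, 0.039, 0.134]]
cell_rim 0.97 [341. 231.] 7369 [0.596 0.062 0.048] [[0.456, -0.044, 0.009], [0.691, 0.185, 0.124]]
pivot 0.6 [338. 229.] 7220 [0.597 0.062 0.048] [[0.458, -0.043, 0.011], [0.691, 0.184, 0.12]]
bowl_a 0.79 [254. 285.] 1006 [ 0.695 -0.206  0.028] [[0.667, -0.242, 0.005], [0.747, -0.166, 0.057]]
bowl_a 0.57 [444. 192.] 719 [0.525 0.398 0.037] [[0.497, 0.346, 0.006], [0.577, 0.426, 0.059]]
tumbler 0.8 [459. 233.] 914 [0.677 0.375 0.06 ] [[0.645, 0.338, 0.009], [0.714, 0.4
[... 1742 characters left out ...]
3106449e+00, -2.23403119e-01]), 'dq': array([ 1.01161428e-03, -1.92948167e-04,  1.00058482e-03,  5.03063224e-04,
       -3.26078107e-04,  6.37251183e-05]), 'effort': array([-1.92761621e-05, -4.02122068e+01, -2.52412337e+01,  6.94519817e-02,
        3.20327806e-02, -9.90696122e-06]), 'ee_pos': array([ 5.24990124e-01, -6.29467055e-06,  2.38700310e-01]), 'orientation': array([[ 6.32746612e-06, -1.07993970e-04,  9.99999994e-01],
       [-1.00000000e+00,  2.97415253e-05,  6.33067806e-06],
       [-2.97422088e-05, -9.99999994e-01, -1.07993782e-04]]), 'force': array([ 0.47600014, -0.80805308,  0.34927514]), 'moment': array([-0.02542168,  0.03918364,  0.00214507]), 'grip_width': 0.08780637671707767}
```

Run:
```python
import cv2,numpy as np
a=cv2.imread("pics/scene0.png")[130:330,180:500]; b=cv2.imread("pics/side0.png")[120:400,180:450]
a=cv2.resize(a,None,fx=1.8,fy=1.8,interpolation=3)
cv2.imwrite("pics/sc.png",cv2.resize(a,(800,500))); cv2.imwrite("pics/sd.png",cv2.resize(b,None,fx=2.1,fy=2.1))
```

```text
(no output)
```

View pics/sc.png

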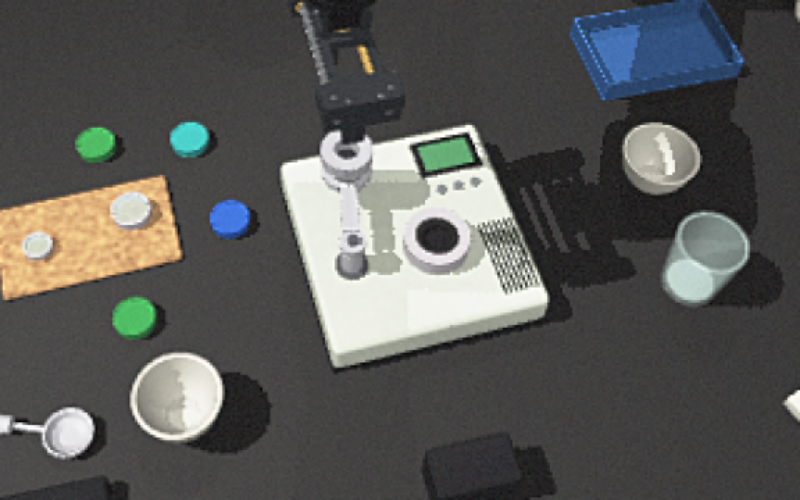

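View pics/sd.png

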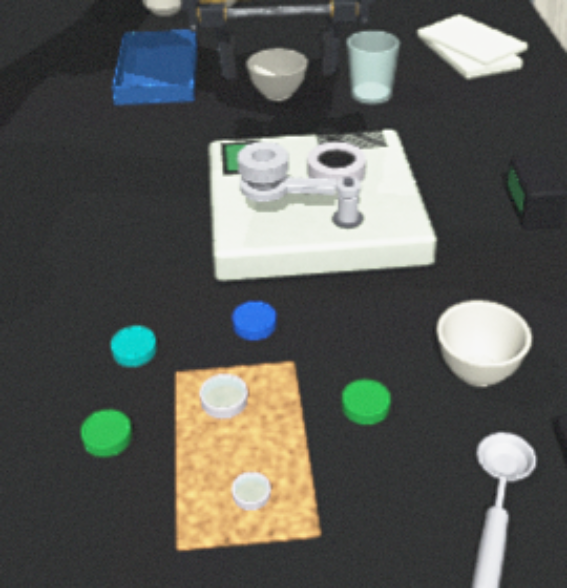

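The large glass is at scene (232,214) and side (286,308), on the cork's meter end, with the small one further out. The colored discs are look-alikes. The ring is swung to the robot's side, with the pivot at scene (320,228) and the cell at (355,225).

```bash
cat >> h.py <<'E'
from scipy.optimize import least_squares
def circ(P,r,c0):
    s=least_squares(lambda c:np.hypot(P[:,0]-c[0],P[:,1]-c[1])-r,c0,loss="soft_l1",f_scale=.001)
    return s.x,np.median(abs(s.fun))
def box(P,c,r,z0,z1):
    return P[(np.hypot(P[:,0]-c[0],P[:,1]-c[1])<r)&(P[:,2]>z0)&(P[:,2]<z1)]
E
python3 - <<'E'
from h import *
for n in ["scene","side"]:
    p=viewer.get_image(n); A=cloud(p,np.ones((400,640),bool))
    c=np.array([.6,.085])
    for i in range(3):
        P=box(A,c,.042,.064,.077); c,_=circ(P,.0295,c)
    print(n,"cell",len(P),c,np.median(P[:,2]))
    for nm,c0,r,z0,z1 in [("glass",(.454,-.232),.035,.012,.03),("small",(.477,-.34),.03,.009,.03),("ring",(.505,.012),.04,.12,.14),("piv",(.59,-.01),.03,.09,.11)]:
        c1=np.array(c0)
        for i in range(3):
            P=box(A,c1,r,z0,z1)
            if len(P)<4: break
            c1=(np.percentile(P[:,:2],3,axis=0)+np.percentile(P[:,:2],97,axis=0))/2
        print(nm,len(P),c1,np.round(np.median(P[:,2]),4) if len(P) else 0, np.ptp(P[:,:2],axis=0) if len(P) else 0)
    P=A[(A[:,2]>.040)&(A[:,2]<.052)&(A[:,0]>.4)&(A[:,0]<.75)&(abs(A[:,1]-.06)<.17)]
    print("housing",cv2.minAreaRect(P[:,:2].astype(np.float32)*1000))
E
```

```text
scene cell 427 [0.59680788 0.09362012] 0.07097963596030914
glass 195 [ 0.4539473 -0.2265691] 0.0202 [0.04839855 0.05519645]
small 145 [ 0.47979627 -0.33937762] 0.0153 [0.05477139 0.05369959]
ring 235 [0.50703322 0.01413363] 0.1315 [0.05487259 0.05610502]
piv 151 [5.84861242e-01 3.19702189e-05] 0.0982 [0.05438098 0.02571268]
housing ((566.0740966796875, 73.39152526855469), (251.5638427734375, 239.80357360839844), 2.039336919784546)
side cell 319 [0.59598885 0.08904359] 0.0687785235149358
glass 351 [ 0.45411111 -0.22937816] 0.0192 [0.04450952 0.0454063 ]
small 257 [ 0.47731278 -0.33839912] 0.015 [0.04637272 0.03589457]
ring 303 [0.505993   0.01134099] 0.129 [0.05398159 0.05500505]
piv 156 [ 0.58424058 -0.00216669] 0.0956 [0.0548114  0.03058166]
housing ((566.5762329101562, 71.50255584716797), (248.61923217773438, 242.32888793945312), 1.7523545026779175)
```

Request:
jog_arm:
  commands:
    - {"tx":228,"ty":0,"tz":-71}
    - {"tx":228,"ty":0,"tz":-71}
    - {"tx":228,"ty":0,"tz":-71}
    - {"tx":228,"ty":60,"tz":-71}
    - {"tx":228,"ty":119,"tz":-71}
    - {"tx":228,"ty":119,"tz":-71}
    - {"tx":228,"ty":119,"tz":-71}
    - {"tx":228,"ty":119,"tz":-71}
  grip: 80

```text
validation failed for argument at $.co...
```

```bash
cat > w.py <<'E'
import sys
from h import *
p=viewer.get_image("wrist"); cv2.imwrite(f"pics/{sys.argv[1]}.png",p["frame"]); np.save("w.npy",p,allow_pickle=True)
s=telemetry.observe(); print(s["time_s"],s["ee_pos"],s["orientation"].round(3).tolist(),s["joint_pos"].round(3),s["force"])
for l in sys.argv[2:]:
    for r in spotter.cut_out(p,l)[:3]:
        X=cloud(p,r["mask"]); m=np.argwhere(r["mask"])
        print(l,round(r["confidence"],2),np.round(r["uv"]),m.min(0),m.max(0),np.round(np.percentile(X,[3,50,97],axis=0),4).tolist() if len(X) else None)
E
python3 w.py w1 glass
```

```text
1.15 [ 5.25020244e-01 -3.04218216e-05  2.38724294e-01] [[-0.0, 0.0, 1.0], [-1.0, -0.0, -0.0], [0.0, -1.0, 0.0]] [-0.223  0.313  1.498 -0.     1.331 -0.223] [ 0.53113762 -0.56987444  0.27385819]
glass 0.66 [289. 257.] [238 272] [272 307] [[0.4677, -0.1379, 0.0062], [0.4875, -0.1168, 0.0142], [0.5066, -0.0976, 0.0159]]
glass 0.63 [196. 352.] [343 179] [359 210] [[0.3256, -0.2857, 0.002], [0.3467, -0.2685, 0.0142], [0.4941, 0.0193, 0.3214]]
```

View pics/w1.png

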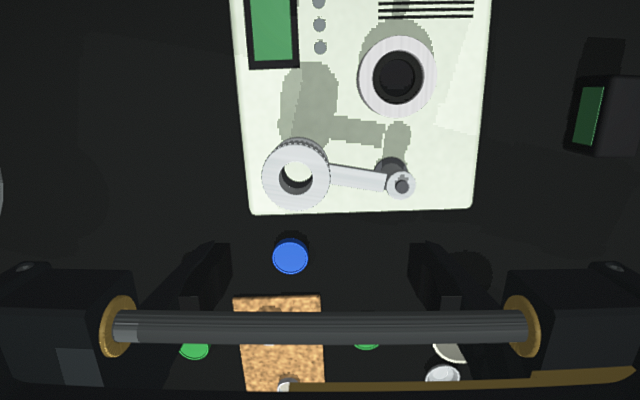

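The wrist view shows the ring at (295,174), the pivot cap at (401,185) and the cell at (398,77). The move was refused, probably because each row needs all six keys.

Request:
jog_arm:
  commands:
    - {"tx":228,"ty":0,"tz":-71,"ax":0,"ay":0,"az":0}
    - {"tx":228,"ty":0,"tz":-71,"ax":0,"ay":0,"az":0}
    - {"tx":228,"ty":0,"tz":-71,"ax":0,"ay":0,"az":0}
    - {"tx":228,"ty":60,"tz":-71,"ax":0,"ay":0,"az":0}
    - {"tx":228,"ty":119,"tz":-71,"ax":0,"ay":0,"az":0}
    - {"tx":228,"ty":119,"tz":-71,"ax":0,"ay":0,"az":0}
    - {"tx":228,"ty":119,"tz":-71,"ax":0,"ay":0,"az":0}
    - {"tx":228,"ty":119,"tz":-71,"ax":0,"ay":0,"az":0}
  grip: 80

```text
time_s: 1.87
ee_pos: [0.4508, -0.2297, 0.1145]
orientation: [[-0.004, -0.007, 1.0], [-1.0, 0.005, -0.004], [-0.005, -1.0, -0.007]]
force: [-1.5, 0.1, -0.3]
grip_width: 0.08
```

Run:
```python
from h import *
p=np.load("w.npy",allow_pickle=True).item(); A=cloud(p,np.ones((400,640),bool))
print(-np.array(p["R"]).T@p["t"])
c=np.array([.6,.09])
for i in range(3):
    P=box(A,c,.042,.062,.079); c,_=circ(P,.0295,c)
print("cell",len(P),c,np.median(P[:,2]))
for nm,c1,r,z0,z1 in [("ring",(.507,.012),.04,.122,.14),("cap",(.6,-.003),.016,.09,.11)]:
    for i in range(3):
        P=box(A,c1,r,z0,z1); c1=(np.percentile(P[:,:2],2,axis=0)+np.percentile(P[:,:2],98,axis=0))/2
    print(nm,len(P),c1,np.median(P[:,2]),np.ptp(P,axis=0))
for n,(u,v),z in [("cell",(398,77),.07),("ring",(295.5,174),.13),("cap",(401,185),.101)]: print(n,world(p,(u,v),z=z))
# outer ellipse of cell by rendering: compare predicted outline
g=cv2.cvtColor(p["frame"],cv2.COLOR_BGR2GRAY)
m=((g<90)&(p["depth"]>0)).astype(np.uint8); n,l,st,ce=cv2.connectedComponentsWithStats(m)
k=l[77,398]; print("bore",st[k],ce[k])
P=A[(A[:,2]>.040)&(A[:,2]<.052)&(A[:,0]>.4)&(A[:,0]<.75)&(abs(A[:,1]-.06)<.17)]
print("housing",cv2.minAreaRect(P[:,:2].astype(np.float32)*1000))
print(telemetry.observe()["ee_pos"],telemetry.observe()["time_s"])
```

```text
[0.52451094 0.07743486 0.38633534]
cell 4129 [0.59478832 0.0920377 ] 0.07113830504973798
ring 3025 [0.50545203 0.01400536] 0.13145594840684244 [0.05642354 0.05627565 0.01198599]
cap 765 [ 0.59780762 -0.0015168 ] 0.09771889594950686 [0.03034017 0.0274324  0.01422961]
cell [0.59642337 0.09267118 0.07      ]
ring [0.50544154 0.01606533 0.13      ]
cap [ 0.59830141 -0.00107947  0.101     ]
bore [ 373   51   50   53 2108] [397.40132827  77.12713472]
housing ((566.3079833984375, 59.94375991821289), (248.89398193359375, 215.74485778808594), 1.9067424535751343)
[ 0.45082448 -0.22966013  0.11447548] 1.8667
```

```bash
python3 w.py w2 glass
```

```text
1.9167 [ 0.45230011 -0.2287123   0.11718339] [[-0.003, -0.004, 1.0], [-1.0, 0.004, -0.003], [-0.004, -1.0, -0.004]] [-0.7    0.409  1.705 -0.     1.033 -0.696] [0.44977793 0.26664074 0.47640402]
glass 0.96 [373.  44.] [ 12 340] [ 80 404] [[0.4674, -0.1388, 0.0127], [0.4868, -0.1194, 0.0144], [0.5065, -0.1006, 0.0163]]
glass 0.71 [325. 194.] [168 297] [226 354] [[0.435, -0.2482, 0.0149], [0.4541, -0.2278, 0.0202], [0.4738, -0.2079, 0.0221]]
glass 0.7 [199.  92.] [ 60 168] [122 232] [[0.3421, -0.168, 0.0088], [0.3629, -0.1487, 0.0142], [0.3832, -0.13, 0.0163]]
```

View pics/w2.png

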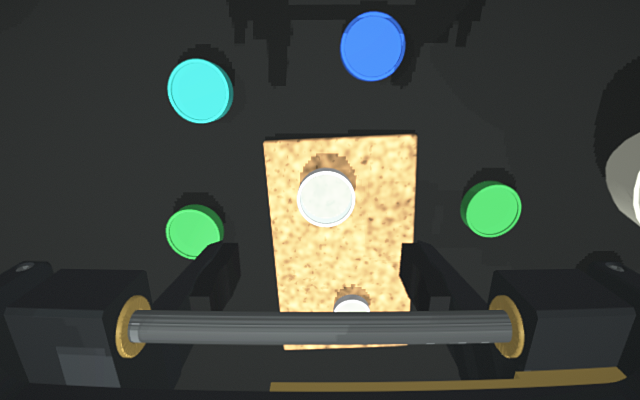

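The white glass in the wrist view at (325,194) measures (0.454,-0.228) with its top at 20 mm, which fits. I'm going down on it.

Request:
jog_arm:
  commands:
    - {"tx":0,"ty":40,"tz":0,"ax":0,"ay":0,"az":0}
    - {"tx":0,"ty":75,"tz":0,"ax":0,"ay":0,"az":0}
    - {"tx":0,"ty":92,"tz":0,"ax":0,"ay":0,"az":0}
    - {"tx":0,"ty":100,"tz":0,"ax":0,"ay":0,"az":0}
    - {"tx":0,"ty":104,"tz":0,"ax":0,"ay":0,"az":0}
    - {"tx":0,"ty":104,"tz":0,"ax":0,"ay":0,"az":0}
    - {"tx":0,"ty":104,"tz":0,"ax":0,"ay":0,"az":0}
    - {"tx":0,"ty":104,"tz":0,"ax":0,"ay":0,"az":0}
  grip: 70

```text
time_s: 2.63
ee_pos: [0.4548, -0.2284, 0.0172]
orientation: [[0.0, 0.002, 1.0], [-1.0, -0.002, 0.0], [0.002, -1.0, 0.002]]
force: [-0.4, 0.0, 0.1]
grip_width: 0.0698
```

Request:
jog_arm:
  commands:
    - {"tx":0,"ty":2,"tz":0,"ax":0,"ay":0,"az":0}
    - {"tx":0,"ty":2,"tz":0,"ax":0,"ay":0,"az":0}
    - {"tx":0,"ty":2,"tz":0,"ax":0,"ay":0,"az":0}
    - {"tx":0,"ty":2,"tz":0,"ax":0,"ay":0,"az":0}
    - {"tx":0,"ty":2,"tz":0,"ax":0,"ay":0,"az":0}
    - {"tx":0,"ty":2,"tz":0,"ax":0,"ay":0,"az":0}
  grip: 38
  squeeze: 15

```text
time_s: 3.13
ee_pos: [0.4541, -0.2281, 0.0139]
orientation: [[0.0, 0.0, 1.0], [-1.0, -0.0, 0.0], [0.0, -1.0, 0.0]]
force: [-0.2, -0.2, 2.0]
grip_width: 0.0439
```

Request:
jog_arm:
  commands:
    - {"tx":0,"ty":2,"tz":0,"ax":0,"ay":0,"az":0}
    - {"tx":0,"ty":2,"tz":0,"ax":0,"ay":0,"az":0}
    - {"tx":0,"ty":2,"tz":0,"ax":0,"ay":0,"az":0}
    - {"tx":0,"ty":2,"tz":0,"ax":0,"ay":0,"az":0}

```text
time_s: 3.47
ee_pos: [0.4541, -0.2283, 0.0126]
orientation: [[0.0, 0.0, 1.0], [-1.0, -0.001, 0.0], [0.001, -1.0, 0.0]]
force: [-3.6, 0.7, 11.2]
grip_width: 0.0439
```

Request:
jog_arm:
  commands:
    - {"tx":0,"ty":0,"tz":0,"ax":0,"ay":0,"az":0}
    - {"tx":0,"ty":-3,"tz":0,"ax":0,"ay":0,"az":0}
    - {"tx":0,"ty":-3,"tz":0,"ax":0,"ay":0,"az":0}
    - {"tx":0,"ty":-3,"tz":0,"ax":0,"ay":0,"az":0}
  grip: 52

```text
time_s: 3.8
ee_pos: [0.454, -0.228, 0.0147]
orientation: [[-0.0, 0.0, 1.0], [-1.0, -0.0, -0.0], [0.0, -1.0, 0.0]]
force: [-0.1, -0.8, 0.8]
grip_width: 0.0522
```

Request:
jog_arm:
  commands:
    - {"tx":0,"ty":0,"tz":0,"ax":0,"ay":0,"az":0}
    - {"tx":0,"ty":0,"tz":0,"ax":0,"ay":0,"az":0}
    - {"tx":0,"ty":0,"tz":0,"ax":0,"ay":0,"az":0}
    - {"tx":0,"ty":0,"tz":0,"ax":0,"ay":0,"az":0}
    - {"tx":0,"ty":0,"tz":0,"ax":0,"ay":0,"az":0}
    - {"tx":0,"ty":0,"tz":0,"ax":0,"ay":0,"az":0}
  grip: 38

```text
time_s: 4.3
ee_pos: [0.454, -0.228, 0.0146]
orientation: [[0.0, -0.0, 1.0], [-1.0, 0.0, 0.0], [-0.0, -1.0, -0.0]]
force: [-0.4, 0.1, -0.1]
grip_width: 0.0439
```

Request:
jog_arm:
  commands:
    - {"tx":0,"ty":-40,"tz":0,"ax":0,"ay":0,"az":0}
    - {"tx":0,"ty":-80,"tz":0,"ax":0,"ay":0,"az":0}
    - {"tx":-15,"ty":-120,"tz":7,"ax":0,"ay":0,"az":0}
    - {"tx":-40,"ty":-155,"tz":17,"ax":0,"ay":0,"az":0}
    - {"tx":-75,"ty":-155,"tz":33,"ax":0,"ay":0,"az":0}
    - {"tx":-110,"ty":-155,"tz":49,"ax":0,"ay":0,"az":0}
    - {"tx":-145,"ty":-155,"tz":64,"ax":0,"ay":0,"az":0}
    - {"tx":-170,"ty":-155,"tz":75,"ax":0,"ay":0,"az":0}

```text
time_s: 4.97
ee_pos: [0.5296, -0.0553, 0.1699]
orientation: [[0.001, 0.0, 1.0], [-1.0, 0.0, 0.001], [-0.0, -1.0, 0.0]]
force: [0.3, -0.7, -0.1]
grip_width: 0.044
```

Request:
jog_arm:
  commands:
    - {"tx":-35,"ty":0,"tz":15,"ax":0,"ay":0,"az":0}
    - {"tx":-70,"ty":0,"tz":31,"ax":0,"ay":0,"az":0}
    - {"tx":-100,"ty":0,"tz":45,"ax":0,"ay":0,"az":0}
    - {"tx":-130,"ty":0,"tz":59,"ax":0,"ay":0,"az":0}
    - {"tx":-150,"ty":0,"tz":67,"ax":0,"ay":0,"az":0}
    - {"tx":-150,"ty":0,"tz":67,"ax":0,"ay":0,"az":0}
    - {"tx":-150,"ty":0,"tz":67,"ax":0,"ay":0,"az":0}
    - {"tx":-150,"ty":0,"tz":67,"ax":0,"ay":0,"az":0}

```text
time_s: 5.63
ee_pos: [0.5957, 0.0913, 0.1695]
orientation: [[-0.0, -0.001, 1.0], [-1.0, -0.0, -0.0], [0.0, -1.0, -0.001]]
force: [-0.4, -0.4, -1.0]
grip_width: 0.0441
```

```bash
python3 w.py w3 glass
```

```text
5.6833 [0.59572176 0.09094359 0.16969132] [[-0.001, -0.0, 1.0], [-1.0, -0.0, -0.001], [0.0, -1.0, -0.0]] [-0.043  0.54   1.346 -0.     1.256 -0.041] [-0.13058516  1.10416521  0.04144214]
glass 0.73 [241. 359.] [344 235] [368 247] [[0.4964, -0.1363, 0.0066], [0.5048, -0.1209, 0.0142], [0.5093, -0.1082, 0.0161]]
glass 0.67 [318. 258.] [213 275] [304 365] [[0.5761, 0.0707, 0.168], [0.595, 0.0926, 0.1751], [0.6144, 0.1119, 0.1769]]
```

View pics/w3.png

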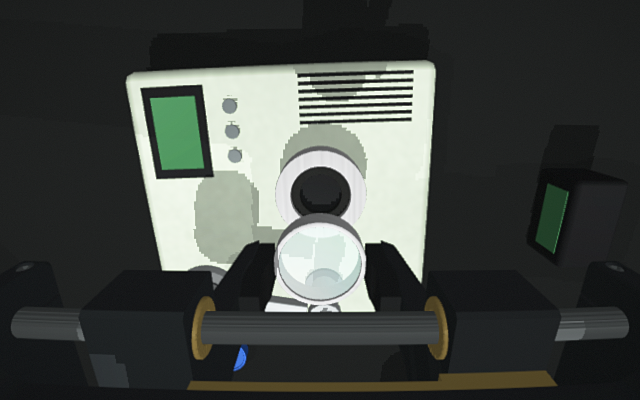

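The view shows the glass held level at (319,259). The cell ahead has its bore centred near (320,193).

Run:
```python
from h import *
p=np.load("w.npy",allow_pickle=True).item(); A=cloud(p,np.ones((400,640),bool))
c=np.array([.596,.092])
for i in range(3):
    P=box(A,c,.042,.063,.079); c,_=circ(P,.0295,c)
th=np.degrees(np.arctan2(P[:,1]-c[1],P[:,0]-c[0])); print("cell",len(P),c,np.median(P[:,2]),np.percentile(th,[0,100]))
# bore edge & outer edge radial: use points at rim z
r=np.hypot(*(P[:,:2]-c).T); print(np.percentile(r,[1,99]))
g=cv2.cvtColor(p["frame"],cv2.COLOR_BGR2GRAY)
# bore: dark pixels in region above glass
m=np.zeros_like(g);m[150:214,280:362]=(g[150:214,280:362]<100)
e=np.argwhere(m)[:,::-1].astype(float)
W=np.array([world(p,u,z=.07)[:2] for u in e]); 
h=W[cv2.convexHull(W.astype(np.float32),returnPoints=False)[:,0]]
h=h[np.hypot(*(h-[.596,.092]).T)<.028]; print("bore",len(h),circ(h[h[:,1]>.095],.0237,[.596,.092]))
P=box(A,(.595,.0926),.03,.170,.182); print("glass",len(P),(np.percentile(P[:,:2],1,axis=0)+np.percentile(P[:,:2],99,axis=0))/2,np.ptp(P[:,:2],axis=0))
```

```text
cell 4098 [0.59587965 0.09365814] 0.07108558351237981 [-179.86414515  179.94050076]
[0.01644444 0.03559331]
bore 9 (array([0.596, 0.092]), np.float64(nan))
glass 6876 [0.59502328 0.09070878] [0.05843511 0.04523516]
  return _methods._mean(a, axis=axis, dtype=dtype,
  ret = ret.dtype.type(ret / rcount)
```

Request:
jog_arm:
  commands:
    - {"tx":-1,"ty":40,"tz":0,"ax":0,"ay":0,"az":0}
    - {"tx":-1,"ty":70,"tz":0,"ax":0,"ay":0,"az":0}
    - {"tx":-1,"ty":84,"tz":0,"ax":0,"ay":0,"az":0}
    - {"tx":-1,"ty":88,"tz":0,"ax":0,"ay":0,"az":0}
    - {"tx":-1,"ty":88,"tz":0,"ax":0,"ay":0,"az":0}
    - {"tx":-1,"ty":90,"tz":0,"ax":0,"ay":0,"az":0}
    - {"tx":-1,"ty":91,"tz":0,"ax":0,"ay":0,"az":0}
    - {"tx":-1,"ty":91,"tz":0,"ax":0,"ay":0,"az":0}

```text
time_s: 6.4
ee_pos: [0.5964, 0.0928, 0.0797]
orientation: [[-0.0, 0.002, 1.0], [-1.0, -0.0, -0.0], [0.0, -1.0, 0.002]]
force: [0.9, 0.9, -0.6]
grip_width: 0.0441
```

Request:
jog_arm:
  commands:
    - {"tx":0,"ty":1,"tz":0,"ax":0,"ay":0,"az":0}
    - {"tx":0,"ty":1,"tz":0,"ax":0,"ay":0,"az":0}
    - {"tx":0,"ty":2,"tz":0,"ax":0,"ay":0,"az":0}
    - {"tx":0,"ty":2,"tz":0,"ax":0,"ay":0,"az":0}
    - {"tx":0,"ty":2,"tz":0,"ax":0,"ay":0,"az":0}

```text
time_s: 6.82
ee_pos: [0.596, 0.093, 0.0767]
orientation: [[-0.0, -0.0, 1.0], [-1.0, 0.0, -0.0], [-0.0, -1.0, -0.0]]
force: [-0.0, -0.6, -0.5]
grip_width: 0.0439
```

Request:
jog_arm:
  commands:
    - {"tx":0,"ty":0.5,"tz":0,"ax":0,"ay":0,"az":0}
    - {"tx":0,"ty":1,"tz":0,"ax":0,"ay":0,"az":0}
    - {"tx":0,"ty":1.5,"tz":0,"ax":0,"ay":0,"az":0}
    - {"tx":0,"ty":1.5,"tz":0,"ax":0,"ay":0,"az":0}
    - {"tx":0,"ty":1.5,"tz":0,"ax":0,"ay":0,"az":0}

```text
time_s: 7.23
ee_pos: [0.596, 0.093, 0.0752]
orientation: [[-0.0, -0.0, 1.0], [-1.0, 0.0, -0.0], [-0.0, -1.0, -0.0]]
force: [0.1, 0.4, -1.4]
grip_width: 0.0443
```

Request:
jog_arm:
  commands:
    - {"tx":0,"ty":0.5,"tz":0,"ax":0,"ay":0,"az":0}
    - {"tx":0,"ty":1,"tz":0,"ax":0,"ay":0,"az":0}
    - {"tx":0,"ty":1,"tz":0,"ax":0,"ay":0,"az":0}
    - {"tx":0,"ty":1,"tz":0,"ax":0,"ay":0,"az":0}
    - {"tx":0,"ty":1,"tz":0,"ax":0,"ay":0,"az":0}

```text
time_s: 7.65
ee_pos: [0.5961, 0.093, 0.0747]
orientation: [[0.0, 0.0, 1.0], [-1.0, -0.0, 0.0], [0.0, -1.0, 0.0]]
force: [-2.3, -1.1, 5.6]
grip_width: 0.0437
```

Request:
jog_arm:
  commands:
    - {"tx":0,"ty":0.5,"tz":0,"ax":0,"ay":0,"az":0}
    - {"tx":0,"ty":1,"tz":0,"ax":0,"ay":0,"az":0}
    - {"tx":0,"ty":1,"tz":0,"ax":0,"ay":0,"az":0}
    - {"tx":0,"ty":1,"tz":0,"ax":0,"ay":0,"az":0}

```text
time_s: 7.98
ee_pos: [0.5961, 0.093, 0.0744]
orientation: [[0.0, 0.001, 1.0], [-1.0, -0.0, 0.0], [0.0, -1.0, 0.001]]
force: [-4.6, -0.5, 11.9]
grip_width: 0.0442
```

Request:
jog_arm:
  commands:
    - {"tx":0,"ty":-1.5,"tz":0,"ax":0,"ay":0,"az":0}
    - {"tx":0,"ty":-1.5,"tz":0,"ax":0,"ay":0,"az":0}
    - {"tx":0,"ty":-1.5,"tz":0,"ax":0,"ay":0,"az":0}
    - {"tx":0,"ty":-15,"tz":0,"ax":0,"ay":0,"az":0}
    - {"tx":0,"ty":-40,"tz":0,"ax":0,"ay":0,"az":0}
    - {"tx":30,"ty":-70,"tz":0,"ax":0,"ay":0,"az":0}
    - {"tx":55,"ty":-75,"tz":0,"ax":0,"ay":0,"az":0}
    - {"tx":55,"ty":-75,"tz":0,"ax":0,"ay":0,"az":0}
  grip: 60

```text
time_s: 8.65
ee_pos: [0.5971, 0.0344, 0.1503]
orientation: [[-0.003, 0.004, 1.0], [-1.0, -0.002, -0.003], [0.002, -1.0, 0.004]]
force: [-0.7, -0.4, 0.2]
grip_width: 0.0601
```

Run:
```python
from h import *
A0=None
for n in ["wrist","scene","side"]:
    p=viewer.get_image(n); cv2.imwrite(f"pics/{n}4.png",p["frame"])
    A=cloud(p,np.ones((400,640),bool)); c=np.array([.596,.093])
    G=box(A,c,.019,.055,.1); r=np.hypot(*(A[:,:2]-c).T); R=A[(r>.027)&(r<.034)&(A[:,2]>.06)&(A[:,2]<.08)]
    print(n,len(G),np.percentile(G[:,2],[5,50,95]),"rim",np.median(R[:,2]))
    a=np.c_[G[:,:2]-c,np.ones(len(G))]; print("slope",np.linalg.lstsq(a,G[:,2],rcond=None)[0])
    T=box(A,c,.03,np.median(R[:,2])+.004,.1); print((np.percentile(T[:,:2],1,axis=0)+np.percentile(T[:,:2],99,axis=0))/2)
print(telemetry.observe()["ee_pos"])
f=cv2.imread("pics/wrist4.png"); cv2.imwrite("pics/w4.png",cv2.resize(f[:330,160:520],None,fx=1.8,fy=1.8))
```

```text
wrist 2726 [0.07937476 0.08049241 0.08167792] rim 0.07161267892777781
slope [0.00103586 0.00929157 0.08049928]
[0.59565185 0.09169166]
scene 38 [0.0716907  0.08027913 0.08325205] rim 0.0716565579812731
slope [-0.20832182  0.02352539  0.08230801]
[0.60778594 0.09425144]
side 93 [0.07726321 0.07889486 0.0811909 ] rim 0.0698211500271464
slope [-0.00209196  0.01633451  0.07904654]
[0.59511571 0.09115346]
[0.59564217 0.03832373 0.14736968]
```

View pics/w4.png

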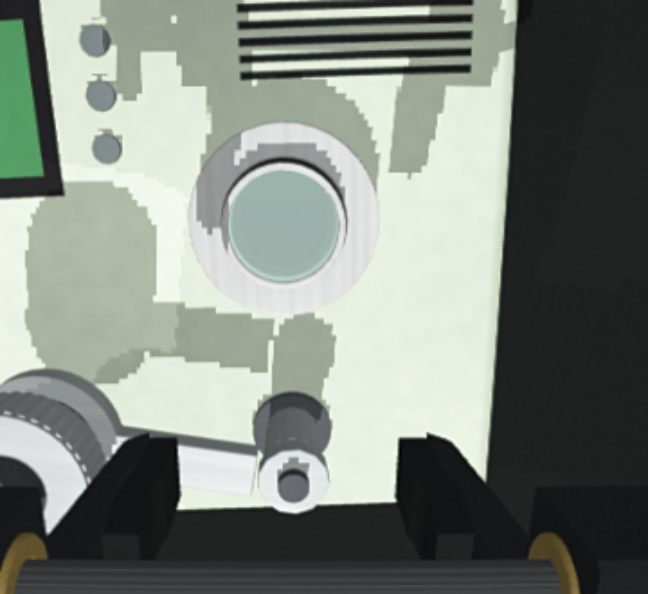

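The glass stands about 9 mm proud and level within 0.5°, at crop (285,222), concentric with the cell. I'll nudge the top gently to confirm it is home.

Request:
jog_arm:
  commands:
    - {"tx":-30,"ty":0,"tz":0,"ax":0,"ay":0,"az":0}
    - {"tx":-55,"ty":20,"tz":0,"ax":0,"ay":0,"az":0}
    - {"tx":-55,"ty":40,"tz":0,"ax":0,"ay":0,"az":0}
    - {"tx":-55,"ty":55,"tz":0,"ax":0,"ay":0,"az":0}
    - {"tx":-55,"ty":62,"tz":0,"ax":0,"ay":0,"az":0}
    - {"tx":-55,"ty":66,"tz":0,"ax":0,"ay":0,"az":0}
    - {"tx":-55,"ty":68,"tz":0,"ax":0,"ay":0,"az":0}
    - {"tx":-55,"ty":68,"tz":0,"ax":0,"ay":0,"az":0}
  grip: 12

```text
time_s: 9.47
ee_pos: [0.5963, 0.0932, 0.0809]
orientation: [[0.0, 0.001, 1.0], [-1.0, 0.0, 0.0], [-0.0, -1.0, 0.001]]
force: [0.8, 0.0, 0.3]
grip_width: 0.012
```

Request:
jog_arm:
  commands:
    - {"tx":0,"ty":1,"tz":0,"ax":0,"ay":0,"az":0}
    - {"tx":0,"ty":1.5,"tz":0,"ax":0,"ay":0,"az":0}
    - {"tx":0,"ty":2,"tz":0,"ax":0,"ay":0,"az":0}
    - {"tx":0,"ty":2,"tz":0,"ax":0,"ay":0,"az":0}

```text
time_s: 9.8
ee_pos: [0.5964, 0.0931, 0.0803]
orientation: [[-0.0, 0.002, 1.0], [-1.0, 0.0, -0.0], [-0.0, -1.0, 0.002]]
force: [-5.4, 0.1, 12.5]
grip_width: 0.0121
```

Contact is firm at about 0.080 with no movement, so the glass is home. Next I'll straddle the ring with the jaws tangential.

Request:
jog_arm:
  commands:
    - {"tx":0,"ty":-40,"tz":0,"ax":0,"ay":-7,"az":0}
    - {"tx":0,"ty":-78,"tz":0,"ax":0,"ay":-14,"az":0}
    - {"tx":20,"ty":-78,"tz":-22,"ax":0,"ay":-21,"az":0}
    - {"tx":40,"ty":-78,"tz":-45,"ax":0,"ay":-28,"az":0}
    - {"tx":60,"ty":-78,"tz":-68,"ax":0,"ay":-35,"az":0}
    - {"tx":79.5,"ty":-78,"tz":-90,"ax":0,"ay":-42,"az":0}
    - {"tx":79.5,"ty":-78,"tz":-90,"ax":0,"ay":-49,"az":0}
    - {"tx":79.5,"ty":-78,"tz":-90,"ax":0,"ay":-56,"az":0}
  grip: 74

```text
time_s: 10.47
ee_pos: [0.5054, 0.0125, 0.157]
orientation: [[0.831, 0.001, 0.556], [-0.556, -0.0, 0.831], [0.001, -1.0, 0.0]]
force: [0.3, -0.1, -1.0]
grip_width: 0.0628
```

Request:
jog_arm:
  commands:
    - {"tx":0,"ty":0,"tz":0,"ax":0,"ay":-7,"az":0}
    - {"tx":0,"ty":0,"tz":0,"ax":0,"ay":-14,"az":0}
    - {"tx":0,"ty":0,"tz":0,"ax":0,"ay":-21,"az":0}
    - {"tx":0,"ty":0,"tz":0,"ax":0,"ay":-24.5,"az":0}
    - {"tx":0,"ty":5,"tz":0,"ax":0,"ay":-24.5,"az":0}
    - {"tx":0,"ty":10,"tz":0,"ax":0,"ay":-24.5,"az":0}

```text
time_s: 10.97
ee_pos: [0.5062, 0.0134, 0.1462]
orientation: [[0.986, 0.001, 0.167], [-0.167, -0.0, 0.986], [0.001, -1.0, -0.0]]
force: [1.5, 0.2, -0.2]
grip_width: 0.0737
```

```bash
python3 w.py w5 ring_mid
python3 - <<'E'
from h import *
p=np.load("w.npy",allow_pickle=True).item(); A=cloud(p,np.ones((400,640),bool))
c1=(.506,.0135)
for i in range(3):
    P=box(A,c1,.032,.124,.138); c1=(np.percentile(P[:,:2],1,axis=0)+np.percentile(P[:,:2],99,axis=0))/2
print(len(P),c1,np.ptp(P,axis=0))
E
```

```text
11.0167 [0.50555938 0.01354246 0.14497777] [[0.986, -0.001, 0.167], [-0.167, 0.0, 0.986], [-0.001, -1.0, 0.0]] [-0.205  0.368  1.682  0.     1.093 -1.608] [-0.6599877  -0.07212198 -0.71233004]
ring_mid 0.86 [322. 238.] [185 270] [287 371] [[0.4782, -0.0107, 0.0978], [0.5061, 0.013, 0.1313], [0.5282, 0.0372, 0.1326]]
6356 [0.50419814 0.01304898] [0.05685089 0.05633462 0.01000608]
```

View pics/w5.png

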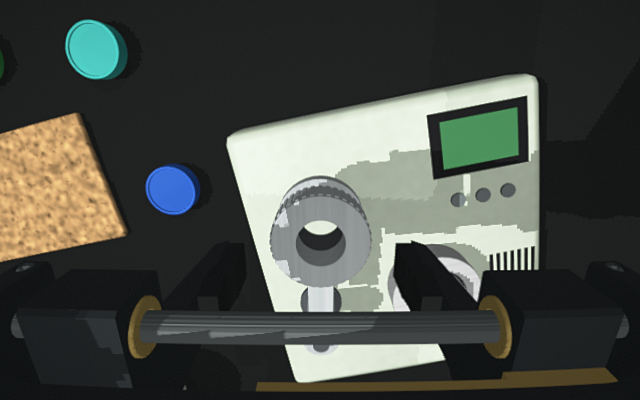

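The ring at (321,238) is centred between the fingers. I'll go down, narrow the straddle and swing.

Request:
jog_arm:
  commands:
    - {"tx":0,"ty":30,"tz":0,"ax":0,"ay":0,"az":0}
    - {"tx":0,"ty":48,"tz":0,"ax":0,"ay":0,"az":0}
    - {"tx":0,"ty":54,"tz":0,"ax":0,"ay":0,"az":0}
    - {"tx":0,"ty":54,"tz":0,"ax":0,"ay":0,"az":0}
    - {"tx":0,"ty":54,"tz":0,"ax":0,"ay":0,"az":0}

```text
time_s: 11.48
ee_pos: [0.5064, 0.0134, 0.0929]
orientation: [[0.986, 0.001, 0.166], [-0.166, -0.0, 0.986], [0.001, -1.0, -0.0]]
force: [1.3, 0.5, -0.2]
grip_width: 0.0739
```

Request:
jog_arm:
  commands:
    - {"tx":0,"ty":0,"tz":0,"ax":0,"ay":0,"az":0}
    - {"tx":0,"ty":0,"tz":0,"ax":0,"ay":0,"az":0}
    - {"tx":0.5,"ty":0,"tz":9.9,"ax":0,"ay":6,"az":0}
    - {"tx":2.1,"ty":0,"tz":19.8,"ax":0,"ay":12,"az":0}
    - {"tx":4.6,"ty":0,"tz":29.4,"ax":0,"ay":18,"az":0}
    - {"tx":8.2,"ty":0,"tz":38.6,"ax":0,"ay":24,"az":0}
    - {"tx":12.7,"ty":0,"tz":47.5,"ax":0,"ay":30,"az":0}
    - {"tx":12.7,"ty":0,"tz":47.5,"ax":0,"ay":30,"az":0}
  grip: 61

```text
time_s: 12.15
ee_pos: [0.5273, 0.0591, 0.093]
orientation: [[0.77, 0.002, 0.638], [-0.638, 0.0, 0.77], [0.001, -1.0, 0.001]]
force: [-0.1, -0.5, 0.1]
grip_width: 0.061
```

Request:
jog_arm:
  commands:
    - {"tx":0.5,"ty":0,"tz":9.9,"ax":0,"ay":6,"az":0}
    - {"tx":2.1,"ty":0,"tz":19.8,"ax":0,"ay":12,"az":0}
    - {"tx":4.6,"ty":0,"tz":29.4,"ax":0,"ay":18,"az":0}
    - {"tx":8.2,"ty":0,"tz":38.6,"ax":0,"ay":24,"az":0}
    - {"tx":12.7,"ty":0,"tz":47.5,"ax":0,"ay":30,"az":0}
    - {"tx":18.1,"ty":0,"tz":55.8,"ax":0,"ay":36,"az":0}
    - {"tx":24.4,"ty":0,"tz":63.6,"ax":0,"ay":42,"az":0}
    - {"tx":24.4,"ty":0,"tz":63.6,"ax":0,"ay":42,"az":0}

```text
time_s: 12.82
ee_pos: [0.5867, 0.0916, 0.0926]
orientation: [[0.147, 0.001, 0.989], [-0.989, 0.0, 0.147], [0.0, -1.0, 0.001]]
force: [0.6, -0.1, -0.7]
grip_width: 0.061
```

Request:
jog_arm:
  commands:
    - {"tx":0.2,"ty":0,"tz":6,"ax":0,"ay":3.5,"az":0}
    - {"tx":0.6,"ty":0,"tz":11,"ax":0,"ay":6.5,"az":0}
    - {"tx":0.6,"ty":0,"tz":11.5,"ax":0,"ay":6.5,"az":0}
    - {"tx":0.6,"ty":0,"tz":11.5,"ax":0,"ay":6.5,"az":0}
    - {"tx":0.6,"ty":0,"tz":11.5,"ax":0,"ay":6.5,"az":0}

```text
time_s: 13.23
ee_pos: [0.5968, 0.0927, 0.0924]
orientation: [[0.039, 0.0, 0.999], [-0.999, -0.0, 0.039], [0.0, -1.0, 0.0]]
force: [-0.1, -0.4, -0.3]
grip_width: 0.061
```

Request:
jog_arm:
  commands:
    - {"tx":0,"ty":0,"tz":1,"ax":0,"ay":1,"az":0}
    - {"tx":0,"ty":0,"tz":2,"ax":0,"ay":1,"az":0}
    - {"tx":0,"ty":0,"tz":2,"ax":0,"ay":1,"az":0}
    - {"tx":0,"ty":0,"tz":2,"ax":0,"ay":1,"az":0}

```text
time_s: 13.57
ee_pos: [0.5988, 0.093, 0.0922]
orientation: [[0.018, -0.001, 1.0], [-1.0, -0.0, 0.018], [0.0, -1.0, -0.001]]
force: [-3.0, 0.1, 1.6]
grip_width: 0.061
```

Request:
jog_arm:
  commands:
    - {"tx":0,"ty":0,"tz":0.7,"ax":0,"ay":0,"az":0}
    - {"tx":0,"ty":0,"tz":1.5,"ax":0,"ay":0,"az":0}
    - {"tx":0,"ty":0,"tz":1.5,"ax":0,"ay":0,"az":0}
    - {"tx":0,"ty":0,"tz":1.5,"ax":0,"ay":0,"az":0}

```text
time_s: 13.9
ee_pos: [0.599, 0.093, 0.092]
orientation: [[0.018, -0.005, 1.0], [-1.0, -0.0, 0.018], [0.0, -1.0, -0.005]]
force: [-9.9, -0.4, 5.6]
grip_width: 0.0611
```

```bash
python3 w.py w6 ring_mid
python3 - <<'E'
from h import *
p=np.load("w.npy",allow_pickle=True).item(); A=cloud(p,np.ones((400,640),bool))
c1=(.597,.093)
for i in range(3):
    P=box(A,c1,.032,.124,.138); c1=(np.percentile(P[:,:2],1,axis=0)+np.percentile(P[:,:2],99,axis=0))/2
print(len(P),c1,np.ptp(P,axis=0),np.median(P[:,2]))
E
```

```text
13.95 [0.59900299 0.09302019 0.09200094] [[0.018, -0.005, 1.0], [-1.0, -0.0, 0.018], [0.0, -1.0, -0.005]] [-0.039  0.633  1.409 -0.     1.104 -0.057] [-9.87404505  0.09600809  6.59679957]
ring_mid 0.83 [312. 274.] [220 240] [359 384] [[0.572, 0.0695, 0.0973], [0.5956, 0.1047, 0.1311], [0.6196, 0.12, 0.1326]]
8789 [0.59281829 0.09375504] [0.06262144 0.05628479 0.01399047] 0.13149063180082518
```

View pics/w6.png

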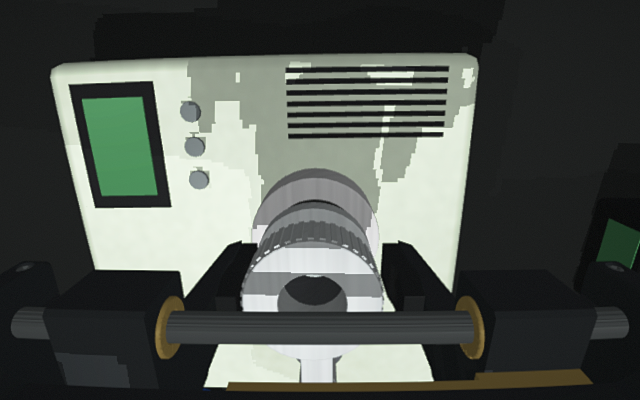

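The arm is on its firm stop, resisting at 10 N, with the ring at (312,300) over the cell. I'll back off, raise and wind the wrist back before gripping.

Request:
jog_arm:
  commands:
    - {"tx":0,"ty":0,"tz":-4,"ax":0,"ay":0,"az":0}
    - {"tx":0,"ty":-17,"tz":-4,"ax":0,"ay":0,"az":0}
    - {"tx":0,"ty":-17,"tz":-4,"ax":0,"ay":-7,"az":0}
    - {"tx":0,"ty":-17,"tz":-4,"ax":0,"ay":-14,"az":0}
    - {"tx":0,"ty":-17,"tz":-4,"ax":0,"ay":-21,"az":0}
    - {"tx":0,"ty":-17,"tz":-4,"ax":0,"ay":-28,"az":0}
    - {"tx":0,"ty":-17,"tz":-4,"ax":0,"ay":-35,"az":0}
    - {"tx":0,"ty":-17,"tz":-4,"ax":0,"ay":-42,"az":0}
  grip: 74

```text
time_s: 14.67
ee_pos: [0.5969, 0.0929, 0.1093]
orientation: [[0.687, 0.001, 0.727], [-0.727, 0.0, 0.687], [0.001, -1.0, 0.001]]
force: [0.3, 0.4, -0.0]
grip_width: 0.0741
```

Request:
jog_arm:
  commands:
    - {"tx":0,"ty":0,"tz":0,"ax":0,"ay":-7,"az":0}
    - {"tx":0,"ty":0,"tz":0,"ax":0,"ay":-14,"az":0}
    - {"tx":0,"ty":0,"tz":0,"ax":0,"ay":-21,"az":0}
    - {"tx":0,"ty":0,"tz":0,"ax":0,"ay":-28,"az":0}
    - {"tx":0,"ty":0,"tz":0,"ax":0,"ay":-35,"az":0}
    - {"tx":0,"ty":0,"tz":0,"ax":0,"ay":-42,"az":0}
    - {"tx":0,"ty":0,"tz":0,"ax":0,"ay":-47,"az":0}
    - {"tx":0,"ty":0,"tz":0,"ax":0,"ay":-47,"az":0}

```text
time_s: 15.33
ee_pos: [0.5969, 0.0929, 0.1093]
orientation: [[1.0, 0.001, -0.003], [0.003, 0.0, 1.0], [0.001, -1.0, 0.0]]
force: [-0.8, -0.2, 0.6]
grip_width: 0.0736
```

```bash
python3 -c "
from h import *
s=telemetry.observe()
for k in s: print(k,np.round(s[k],4).tolist())"
```

```text
time_s 15.3333
joint_pos [-0.0393, 0.6053, 1.4069, 0.0001, 1.1283, -1.6135]
dq [0.0009, 0.0028, 0.0002, -0.0001, 0.0036, 0.1601]
effort [0.0013, -50.5624, -22.9041, -0.0261, 0.076, -1.3247]
ee_pos [0.5969, 0.0929, 0.1093]
orientation [[1.0, 0.0011, -0.0033], [0.0033, 0.0, 1.0], [0.0011, -1.0, 0.0]]
force [-0.8032, -0.1759, 0.5681]
moment [0.1234, -0.0772, -0.0071]
grip_width 0.0736
```

Request:
jog_arm:
  commands:
    - {"tx":0,"ty":0,"tz":0,"ax":0,"ay":0,"az":0}
    - {"tx":0,"ty":0,"tz":0,"ax":0,"ay":0,"az":0}
    - {"tx":0,"ty":0,"tz":0,"ax":0,"ay":0,"az":0}
    - {"tx":0,"ty":0,"tz":0,"ax":0,"ay":0,"az":0}
    - {"tx":0,"ty":0,"tz":0,"ax":0,"ay":0,"az":0}
    - {"tx":0,"ty":0,"tz":0,"ax":0,"ay":0,"az":0}
  grip: 48
  squeeze: 25

```text
time_s: 15.83
ee_pos: [0.5967, 0.0932, 0.1094]
orientation: [[1.0, 0.0, 0.0], [-0.0, 0.0, 1.0], [0.0, -1.0, 0.0]]
force: [0.6, 3.9, 2.0]
grip_width: 0.0556
```

```bash
cat > s.py <<'E'
from h import *
s=telemetry.observe()
for k in ["time_s","joint_pos","ee_pos","force","moment","grip_width"]: print(k,np.round(s[k],4).tolist())
Z=s["orientation"][:,2]; print("jaw deg",np.degrees(np.arctan2(Z[1],Z[0])))
E
python3 s.py
```

```text
time_s 15.8333
joint_pos [-0.039, 0.6053, 1.4067, 0.0006, 1.1292, -1.6096]
ee_pos [0.5967, 0.0932, 0.1094]
force [0.618, 3.8685, 2.0014]
moment [0.6571, -0.1066, -0.0491]
grip_width 0.0556
jaw deg 89.97533842125429
```

Request:
jog_arm:
  commands:
    - {"tx":0,"ty":0.3,"tz":0.7,"ax":0,"ay":6,"az":0}
    - {"tx":0,"ty":0.6,"tz":0.7,"ax":0,"ay":12,"az":0}
    - {"tx":0,"ty":0.9,"tz":0.7,"ax":0,"ay":18,"az":0}
    - {"tx":0,"ty":1.3,"tz":0.7,"ax":0,"ay":24,"az":0}
    - {"tx":0,"ty":1.6,"tz":0.7,"ax":0,"ay":30,"az":0}
    - {"tx":0,"ty":1.9,"tz":0.7,"ax":0,"ay":36,"az":0}
    - {"tx":0,"ty":2.2,"tz":0.7,"ax":0,"ay":42,"az":0}
    - {"tx":0,"ty":2.5,"tz":0.7,"ax":0,"ay":48,"az":0}

```text
time_s: 16.5
ee_pos: [0.5965, 0.0931, 0.1068]
orientation: [[0.665, -0.0, 0.747], [-0.747, -0.001, 0.665], [0.001, -1.0, -0.001]]
force: [-1.6, -0.9, 1.9]
grip_width: 0.056
```

```bash
python3 s.py
```

```text
time_s 16.5
joint_pos [-0.0386, 0.6084, 1.4087, -0.0011, 1.1248, -0.7658]
ee_pos [0.5965, 0.0931, 0.1068]
force [-1.6492, -0.8918, 1.8885]
moment [-0.2158, 0.2679, 0.1307]
grip_width 0.056
jaw deg 41.69881751415871
```

Moment z is 0.13, close to the expected free friction of 0.12, so the ring turns with the jaws. I'll continue.

Request:
jog_arm:
  commands:
    - {"tx":0,"ty":0.3,"tz":0,"ax":0,"ay":6,"az":0}
    - {"tx":0,"ty":0.6,"tz":0,"ax":0,"ay":12,"az":0}
    - {"tx":0,"ty":0.9,"tz":0,"ax":0,"ay":18,"az":0}
    - {"tx":0,"ty":1.3,"tz":0,"ax":0,"ay":24,"az":0}
    - {"tx":0,"ty":1.6,"tz":0,"ax":0,"ay":30,"az":0}
    - {"tx":0,"ty":1.9,"tz":0,"ax":0,"ay":36,"az":0}
    - {"tx":0,"ty":2.2,"tz":0,"ax":0,"ay":42,"az":0}
    - {"tx":0,"ty":2.5,"tz":0,"ax":0,"ay":48,"az":0}

```text
time_s: 17.17
ee_pos: [0.5962, 0.0931, 0.1043]
orientation: [[-0.11, -0.001, 0.994], [-0.994, -0.001, -0.11], [0.001, -1.0, -0.001]]
force: [-1.9, -0.6, 2.6]
grip_width: 0.0555
```

```bash
python3 s.py
```

```text
time_s 17.1667
joint_pos [-0.0386, 0.6112, 1.4112, -0.0012, 1.1204, 0.072]
ee_pos [0.5962, 0.0931, 0.1043]
force [-1.9236, -0.5928, 2.5913]
moment [-0.1631, 0.6113, 0.1769]
grip_width 0.0555
jaw deg -6.303623035917316
```

Request:
jog_arm:
  commands:
    - {"tx":0,"ty":0.2,"tz":0,"ax":0,"ay":4,"az":0}
    - {"tx":0,"ty":0.4,"tz":0,"ax":0,"ay":8,"az":0}
    - {"tx":0,"ty":0.6,"tz":0,"ax":0,"ay":12,"az":0}
    - {"tx":0,"ty":0.6,"tz":0,"ax":0,"ay":12,"az":0}

```text
time_s: 17.5
ee_pos: [0.5962, 0.0932, 0.1037]
orientation: [[-0.312, -0.001, 0.95], [-0.95, -0.001, -0.312], [0.001, -1.0, -0.001]]
force: [-3.6, -1.8, 4.6]
grip_width: 0.0555
```

```bash
python3 s.py
```

```text
time_s 17.5
joint_pos [-0.0386, 0.6119, 1.4118, -0.0009, 1.1193, 0.2788]
ee_pos [0.5962, 0.0932, 0.1037]
force [-3.6455, -1.7504, 4.5858]
moment [-0.1875, 0.7757, -0.1103]
grip_width 0.0555
jaw deg -18.158769422182786
```

Request:
jog_arm:
  commands:
    - {"tx":0,"ty":0.2,"tz":0,"ax":0,"ay":4,"az":0}
    - {"tx":0,"ty":0.4,"tz":0,"ax":0,"ay":8,"az":0}
    - {"tx":0,"ty":0.6,"tz":0,"ax":0,"ay":12,"az":0}
    - {"tx":0,"ty":0.6,"tz":0,"ax":0,"ay":12,"az":0}

```text
time_s: 17.83
ee_pos: [0.5961, 0.0932, 0.1032]
orientation: [[-0.501, -0.002, 0.865], [-0.865, -0.001, -0.501], [0.001, -1.0, -0.001]]
force: [-5.1, -2.8, 5.0]
grip_width: 0.0556
```

```bash
python3 s.py
```

```text
time_s 17.8333
joint_pos [-0.0385, 0.6124, 1.4123, -0.0009, 1.1184, 0.4869]
ee_pos [0.5961, 0.0932, 0.1032]
force [-5.0834, -2.7618, 4.972]
moment [-0.2044, 1.0458, -0.1341]
grip_width 0.0556
jaw deg -30.07768148759149
```

Request:
jog_arm:
  commands:
    - {"tx":0,"ty":0.1,"tz":0,"ax":0,"ay":3,"az":0}
    - {"tx":0,"ty":0.3,"tz":0,"ax":0,"ay":6,"az":0}
    - {"tx":0,"ty":0.5,"tz":0,"ax":0,"ay":9,"az":0}

```text
time_s: 18.08
ee_pos: [0.5961, 0.0933, 0.1029]
orientation: [[-0.629, -0.001, 0.777], [-0.777, -0.001, -0.629], [0.002, -1.0, -0.001]]
force: [-5.6, -1.9, 8.4]
grip_width: 0.0555
```

```bash
python3 s.py
```

```text
time_s 18.0833
joint_pos [-0.0384, 0.6128, 1.4125, -0.001, 1.1177, 0.6425]
ee_pos [0.5961, 0.0933, 0.1029]
force [-5.6386, -1.8771, 8.4108]
moment [-0.0409, 1.1917, 0.2714]
grip_width 0.0555
jaw deg -38.98692422568196
```

Request:
jog_arm:
  commands:
    - {"tx":0,"ty":0.1,"tz":0,"ax":0,"ay":3,"az":0}
    - {"tx":0,"ty":0.3,"tz":0,"ax":0,"ay":6,"az":0}
    - {"tx":0,"ty":0.5,"tz":0,"ax":0,"ay":9,"az":0}

```text
time_s: 18.33
ee_pos: [0.5961, 0.0933, 0.1026]
orientation: [[-0.743, -0.001, 0.669], [-0.669, -0.001, -0.743], [0.002, -1.0, -0.0]]
force: [-6.0, -2.2, 8.3]
grip_width: 0.0554
```

```bash
python3 s.py
```

```text
time_s 18.3333
joint_pos [-0.0384, 0.6132, 1.4129, -0.001, 1.117, 0.7994]
ee_pos [0.5961, 0.0933, 0.1026]
force [-5.9946, -2.2229, 8.2713]
moment [-0.0186, 1.3218, 0.4429]
grip_width 0.0554
jaw deg -47.975078192921444
```

Request:
jog_arm:
  commands:
    - {"tx":0,"ty":0,"tz":0,"ax":0,"ay":0,"az":0}
    - {"tx":0,"ty":0,"tz":0,"ax":0,"ay":0,"az":0}
    - {"tx":0,"ty":0,"tz":0,"ax":0,"ay":0,"az":0}

```text
time_s: 18.58
ee_pos: [0.5961, 0.0933, 0.1026]
orientation: [[-0.742, -0.001, 0.671], [-0.671, -0.001, -0.742], [0.001, -1.0, -0.001]]
force: [-6.4, -1.4, 8.2]
grip_width: 0.0559
```

```bash
python3 s.py
python3 - <<'E'
from h import *
for n in ["side","wrist"]:
    p=viewer.get_image(n); cv2.imwrite(f"pics/{n}7.png",p["frame"]); A=cloud(p,np.ones((400,640),bool))
    P=box(A,(.596,.093),.028,.1,.137); print(n,len(P),np.percentile(P[:,2],[50,80,95]))
print(telemetry.observe()["moment"])
E
```

```text
time_s 18.5833
joint_pos [-0.0385, 0.6131, 1.4129, -0.0007, 1.117, 0.7975]
ee_pos [0.5961, 0.0933, 0.1026]
force [-6.3878, -1.4163, 8.2146]
moment [0.014, 1.2677, -0.0405]
grip_width 0.0559
jaw deg -47.88337556184142
side 255 [0.12050787 0.12292608 0.12413517]
wrist 9841 [0.12403858 0.12470003 0.12519734]
[-0.03546968  1.27419484 -0.07869326]
```

Request:
jog_arm:
  commands:
    - {"tx":0,"ty":0.1,"tz":0,"ax":0,"ay":1,"az":0}
    - {"tx":0,"ty":0.1,"tz":0,"ax":0,"ay":2,"az":0}
    - {"tx":0,"ty":0.2,"tz":0,"ax":0,"ay":3,"az":0}
    - {"tx":0,"ty":0.2,"tz":0,"ax":0,"ay":4,"az":0}
    - {"tx":0,"ty":0.3,"tz":0,"ax":0,"ay":5,"az":0}
    - {"tx":0,"ty":0.3,"tz":0,"ax":0,"ay":6,"az":0}

```text
time_s: 19.18
ee_pos: [0.5961, 0.0934, 0.1024]
orientation: [[-0.808, -0.001, 0.59], [-0.59, -0.001, -0.808], [0.002, -1.0, -0.0]]
force: [-6.5, -2.2, 8.7]
grip_width: 0.0558
```

```bash
python3 s.py
```

```text
time_s 19.1833
joint_pos [-0.0383, 0.6133, 1.4131, -0.0009, 1.1165, 0.9023]
ee_pos [0.5961, 0.0934, 0.1024]
force [-6.547, -2.1952, 8.6944]
moment [0.0266, 1.2732, 0.4832]
grip_width 0.0558
jaw deg -53.86488124942959
```

Request:
jog_arm:
  commands:
    - {"tx":0,"ty":0,"tz":0,"ax":0,"ay":0,"az":0}
    - {"tx":0,"ty":0,"tz":0,"ax":0,"ay":0,"az":0}
    - {"tx":0,"ty":0,"tz":0,"ax":0,"ay":0,"az":0}

```text
time_s: 19.43
ee_pos: [0.5961, 0.0934, 0.1024]
orientation: [[-0.807, -0.001, 0.59], [-0.59, -0.001, -0.807], [0.002, -1.0, -0.0]]
force: [-6.1, -1.6, 8.8]
grip_width: 0.0557
```

```bash
python3 s.py
```

```text
time_s 19.4333
joint_pos [-0.0383, 0.6133, 1.4131, -0.0008, 1.1165, 0.9016]
ee_pos [0.5961, 0.0934, 0.1024]
force [-6.1371, -1.6061, 8.8315]
moment [0.0567, 1.3092, 0.3608]
grip_width 0.0557
jaw deg -53.83415707615307
```

The torque reads higher than expected, so I'll check it with a small slow back-off and re-tighten, which separates friction from pressing.

Request:
jog_arm:
  commands:
    - {"tx":0,"ty":0,"tz":0,"ax":0,"ay":-1,"az":0}
    - {"tx":0,"ty":-0.1,"tz":0,"ax":0,"ay":-2,"az":0}
    - {"tx":0,"ty":-0.1,"tz":0,"ax":0,"ay":-3,"az":0}
    - {"tx":0,"ty":-0.2,"tz":0,"ax":0,"ay":-4,"az":0}

```text
time_s: 19.77
ee_pos: [0.5961, 0.0933, 0.1025]
orientation: [[-0.765, -0.001, 0.645], [-0.645, -0.0, -0.765], [0.001, -1.0, -0.001]]
force: [-6.2, -0.8, 8.1]
grip_width: 0.056
```

```bash
python3 s.py
```

```text
time_s 19.7667
joint_pos [-0.0385, 0.6132, 1.413, -0.0003, 1.1169, 0.832]
ee_pos [0.5961, 0.0933, 0.1025]
force [-6.1839, -0.8189, 8.0971]
moment [0.0856, 1.3078, -0.321]
grip_width 0.056
jaw deg -49.868066385470776
```

Request:
jog_arm:
  commands:
    - {"tx":0,"ty":0,"tz":0,"ax":0,"ay":1,"az":0}
    - {"tx":0,"ty":0.1,"tz":0,"ax":0,"ay":2,"az":0}
    - {"tx":0,"ty":0.1,"tz":0,"ax":0,"ay":3,"az":0}
    - {"tx":0,"ty":0.2,"tz":0,"ax":0,"ay":4,"az":0}

```text
time_s: 20.1
ee_pos: [0.5961, 0.0933, 0.1024]
orientation: [[-0.808, -0.001, 0.59], [-0.59, -0.001, -0.808], [0.002, -1.0, -0.0]]
force: [-6.9, -1.8, 10.0]
grip_width: 0.0559
```

```bash
python3 s.py
```

```text
time_s 20.1
joint_pos [-0.0383, 0.6133, 1.4131, -0.0009, 1.1165, 0.9023]
ee_pos [0.5961, 0.0933, 0.1024]
force [-6.8633, -1.8294, 10.0341]
moment [-0.0115, 1.3281, 0.4588]
grip_width 0.0559
jaw deg -53.869091992940405
```

Request:
jog_arm:
  commands:
    - {"tx":0,"ty":0,"tz":0,"ax":0,"ay":0,"az":0}
    - {"tx":0,"ty":0,"tz":0,"ax":0,"ay":0,"az":0}
    - {"tx":1,"ty":-1,"tz":-0.3,"ax":0,"ay":0,"az":0}
    - {"tx":1,"ty":-1,"tz":-0.3,"ax":0,"ay":0,"az":0}
    - {"tx":1,"ty":-1,"tz":-0.3,"ax":0,"ay":0,"az":0}
    - {"tx":1,"ty":-1,"tz":-0.3,"ax":0,"ay":0,"az":0}
  grip: 64

```text
time_s: 20.6
ee_pos: [0.5957, 0.0933, 0.1027]
orientation: [[-0.809, 0.0, 0.588], [-0.588, -0.0, -0.809], [-0.0, -1.0, 0.0]]
force: [-0.1, 0.6, -0.5]
grip_width: 0.0642
```

```bash
python3 s.py;  python3 - <<'E'
from h import *
for n in ["wrist"]:
    p=viewer.get_image(n); cv2.imwrite(f"pics/{n}8.png",p["frame"]); A=cloud(p,np.ones((400,640),bool))
    P=box(A,(.596,.093),.028,.1,.137); print(n,len(P),np.percentile(P[:,2],[50,80,95]))
E
```

```text
time_s 20.6
joint_pos [-0.0388, 0.6114, 1.4156, -0.0, 1.1145, 0.9034]
ee_pos [0.5957, 0.0933, 0.1027]
force [-0.1335, 0.6107, -0.544]
moment [-0.0136, 0.0712, 0.01]
grip_width 0.0642
jaw deg -53.98144543411259
wrist 9862 [0.12376524 0.1243978  0.12488922]
```

Request:
jog_arm:
  commands:
    - {"tx":0,"ty":0,"tz":0,"ax":0,"ay":0,"az":0}
    - {"tx":0,"ty":0,"tz":0,"ax":0,"ay":0,"az":0}
    - {"tx":0,"ty":0,"tz":0,"ax":0,"ay":0,"az":0}
    - {"tx":0,"ty":0,"tz":0,"ax":0,"ay":0,"az":0}
    - {"tx":0,"ty":0,"tz":0,"ax":0,"ay":0,"az":0}
  grip: 48
  squeeze: 35

```text
time_s: 21.07
ee_pos: [0.5958, 0.0931, 0.1027]
orientation: [[-0.809, 0.0, 0.588], [-0.588, -0.0, -0.809], [-0.0, -1.0, 0.0]]
force: [1.6, -1.2, -0.6]
grip_width: 0.0555
```

```bash
python3 s.py
```

```text
time_s 21.0667
joint_pos [-0.0389, 0.6113, 1.4156, -0.0003, 1.1143, 0.9036]
ee_pos [0.5958, 0.0931, 0.1027]
force [1.603, -1.2324, -0.643]
moment [-0.2006, -0.0965, 0.0664]
grip_width 0.0555
jaw deg -53.99681308944338
```

Request:
jog_arm:
  commands:
    - {"tx":0,"ty":0,"tz":0,"ax":0,"ay":1,"az":0}
    - {"tx":0,"ty":0.1,"tz":0,"ax":0,"ay":2,"az":0}
    - {"tx":0,"ty":0.1,"tz":0,"ax":0,"ay":3,"az":0}

```text
time_s: 21.32
ee_pos: [0.5957, 0.0932, 0.1026]
orientation: [[-0.839, 0.0, 0.543], [-0.543, -0.0, -0.839], [0.0, -1.0, 0.0]]
force: [1.8, -2.0, -0.2]
grip_width: 0.0559
```

```bash
python3 s.py
```

```text
time_s 21.3167
joint_pos [-0.0388, 0.6114, 1.4157, -0.0004, 1.1143, 0.9576]
ee_pos [0.5957, 0.0932, 0.1026]
force [1.8241, -1.9721, -0.1845]
moment [-0.3052, -0.132, 0.5357]
grip_width 0.0559
jaw deg -57.07877337655652
```

Request:
jog_arm:
  commands:
    - {"tx":0,"ty":0,"tz":0,"ax":0,"ay":-1,"az":0}
    - {"tx":0,"ty":-0.1,"tz":0,"ax":0,"ay":-2,"az":0}
    - {"tx":0,"ty":-0.1,"tz":0,"ax":0,"ay":-3,"az":0}

```text
time_s: 21.57
ee_pos: [0.5957, 0.0932, 0.1027]
orientation: [[-0.808, 0.0, 0.589], [-0.589, 0.0, -0.808], [-0.0, -1.0, -0.0]]
force: [1.7, -3.1, -1.1]
grip_width: 0.0557
```

```bash
python3 s.py
```

```text
time_s 21.5667
joint_pos [-0.039, 0.6113, 1.4157, 0.0002, 1.1145, 0.9024]
ee_pos [0.5957, 0.0932, 0.1027]
force [1.6638, -3.0773, -1.0696]
moment [-0.3269, -0.1046, -0.3169]
grip_width 0.0557
jaw deg -53.94211041678763
```

The zero-load readings are +0.54 forward and −0.32 back, and the ring height tracks the wrist, so it isn't slipping. Extrapolating the torque puts contact near 120°. Going back to 147° leaves about 0.47 rad of pressing, roughly 30 N, which is snug. I'll set that and let go.

Request:
jog_arm:
  commands:
    - {"tx":0,"ty":0,"tz":0,"ax":0,"ay":1,"az":0}
    - {"tx":0,"ty":0.1,"tz":0,"ax":0,"ay":2,"az":0}
    - {"tx":0,"ty":0.1,"tz":0,"ax":0,"ay":3,"az":0}
    - {"tx":0,"ty":0.1,"tz":0,"ax":0,"ay":3,"az":0}

```text
time_s: 21.9
ee_pos: [0.5957, 0.0932, 0.1026]
orientation: [[-0.839, 0.0, 0.544], [-0.544, -0.0, -0.839], [0.0, -1.0, 0.0]]
force: [1.7, -3.1, -1.0]
grip_width: 0.0551
```

Request:
jog_arm:
  commands:
    - {"tx":0,"ty":0,"tz":0,"ax":0,"ay":0,"az":0}
    - {"tx":0,"ty":0,"tz":0,"ax":0,"ay":0,"az":0}
    - {"tx":0,"ty":0,"tz":0,"ax":0,"ay":0,"az":0}
    - {"tx":0,"ty":0,"tz":0,"ax":0,"ay":0,"az":0}
    - {"tx":0,"ty":-35,"tz":0,"ax":0,"ay":0,"az":0}
    - {"tx":0,"ty":-70,"tz":0,"ax":0,"ay":0,"az":0}
    - {"tx":0,"ty":-90,"tz":0,"ax":0,"ay":0,"az":0}
    - {"tx":0,"ty":-90,"tz":0,"ax":0,"ay":0,"az":0}
  grip: 76

```text
time_s: 22.57
ee_pos: [0.5972, 0.0935, 0.1976]
orientation: [[-0.839, 0.008, 0.545], [-0.545, -0.0, -0.839], [-0.007, -1.0, 0.004]]
force: [0.4, -0.0, 0.7]
grip_width: 0.0757
```

```bash
python3 s.py
python3 - <<'E'
from h import *
for n in ["side","scene"]:
    p=viewer.get_image(n); cv2.imwrite(f"pics/{n}9.png",p["frame"]); A=cloud(p,np.ones((400,640),bool))
    c1=(.596,.093)
    for i in range(3):
        P=box(A,c1,.034,.112,.132); c1=(np.percentile(P[:,:2],2,axis=0)+np.percentile(P[:,:2],98,axis=0))/2
    print(n,len(P),c1,np.percentile(P[:,2],[50,95]))
a=cv2.imread("pics/side9.png")[150:250,250:410];b=cv2.imread("pics/scene9.png")[130:330,180:500]
cv2.imwrite("pics/fin.png",np.vstack([cv2.resize(a,(480,300),interpolation=2),cv2.resize(b,(480,300))]))
E
```

```text
time_s 22.5667
joint_pos [-0.0385, 0.5153, 1.31, 0.0003, 1.3083, 0.9562]
ee_pos [0.5972, 0.0935, 0.1976]
force [0.3552, -0.0117, 0.7081]
moment [0.0035, 0.0716, 0.0333]
grip_width 0.0757
jaw deg -56.994089918207415
side 260 [0.5960254  0.09184167] [0.12123656 0.12378891]
scene 295 [0.59638061 0.0939509 ] [0.12356    0.12642516]
```

View pics/fin.png

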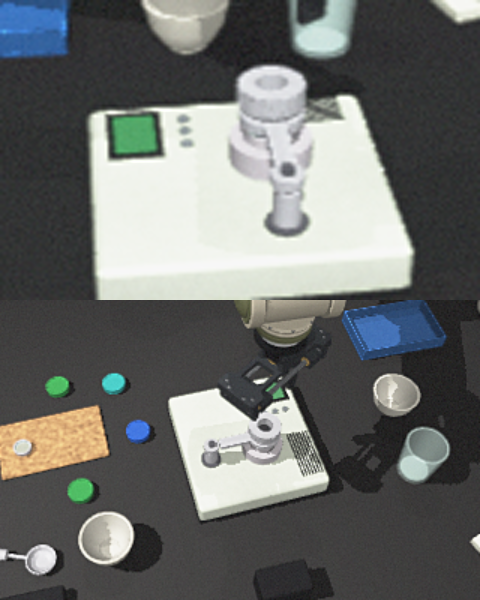

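The arm lies along the meter's +y with the ring over the cell at (0.596,0.093). The bowls, tumbler and small glass are where they were, and the gripper is clear.

```bash
python3 -c "
from h import *
print(job.hand_in())"
```

```text
the job is handed in; nothing more can be done
None
```

The job is handed in. The larger glass is in the cell, the swing arm is over it at its stop, and the retaining ring is tightened onto the glass. The gripper is open and clear above everything, after about 22 s.

- **Glass:** It stands about 9 mm proud by the cameras and about 10 mm by touch, both within the allowed 7.5 to 10.5 mm. It was level to about 0.5° and did not move under a 12 N push on top.
- **Swing arm:** It met the firm stop and resisted 10 N there. Later readings while gripping the ring put its centre up to about 0.5 mm short of that position. I judged this negligible and did not push the arm again.
- **Ring:** I turned it about 147° (2.57 rad) clockwise, and its height followed the turning, so it did not slip in the jaws. Contact was near 120°, which leaves about 0.47 rad of pressing, roughly 30 N.
- **Disagreement:** Torque rose faster than the stated 0.3 N m per rad, reaching 0.54 N m forward and −0.32 N m backward. I put this down to the sleeve foot rubbing on the glass. I took the 30 N from the turning angle and from the average of the two torques. At the stated torque per newton, the forward reading alone would mean about 90 N. I saw no sign of cracking.
- **Other items:** In the last picture the small glass, bowls and tumbler were where they started.

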